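# Fit the sprung spindle into the kitchen-roll holder

### The arm

A 6-joint arm with a two-finger parallel gripper is mounted at the origin on a cart in front of the work surface, level with it; the furniture and walls round the work are solid. World frame = base frame: x ahead of the robot, y to its left, z up, the work surface at z = 0. Lengths are in mm, angles in rad, forces in N, time in s.
With the tool pointing down it reaches from about 400 to 925 mm from the base axis. Payload 12.5 kg.
Tool frame: the origin (TCP) lies on the mounting face of the last link; the fingertips stand 190 mm ahead of it and the grasp point (between the pads) lies 171 mm ahead of it; z points along the fingers, y is the line along which they close (so a half turn about z gives the same grasp; the last joint's range is limited). The gripper opens to 95 mm and grips with 3 to 60 N. Pads are 20 mm wide; open, the fingers measure 119 mm over their backs; the gripper's body (75 mm by 180 mm) begins 59 mm behind the grasp point.
Start: joints at [1.128, 0.491, 1.559, -0, 1.092, -0.106], TCP at [206.519, 589.894, 404.761] pointing down, gripper open.
Joint ranges: [-3.1, 3.1], [-0.84, 2.19], [0.05, 2.79], [-1.13, 4.28], [0.06, 2.93], [-2.69, 2.69]. Speed limits (rad/s): [2.22, 2.22, 2.79, 3.14, 3.14, 3.14].

### API

Orientations are given as [roll, pitch, yaw] about the fixed x, y, z axes, in that order (R = Rz(yaw) Ry(pitch) Rx(roll)).
In Python, from cell import * gives the robot as it stands.
- The arm moves only by the tool arm_command, never from a script. Its argument "rows" is a list that holds one entry, the list of rows, each a list of 7 numbers: the shift along the tool's x, y, z normalised to -1 to 1, where 1 is 0.15 m, then the turn, a rotation vector about the tool's x, y, z normalised to -1 to 1, where 1 is 360 degrees, then the opening, from -1 (shut) to 1 (fully open). A call has 1 to 10 rows; each row is the pose to reach, as a shift and turn from the pose commanded when the call began, along the tool's axes at that moment, turning the shorter way round; what a row does not reach only later rows make up. A row lasts 1/12 s, in which the tool goes at most 41.7 mm and 7.16 degrees, less where a joint would pass 70% of its speed; a pose out of reach is approached as far as the arm can. A call with a number of a shift or a turn outside -1 to 1 is refused whole. A call with a gripper value outside its range is refused whole. The fingers move at their own pace and stop on an object; the grip force is fixed at half the most. Time passes only in rows, so rows that repeat a pose let the fingers close. It gives the time, the measured TCP pose, the force, the opening and the grip force at its end, in the units of the state.
- state(): the state, without advancing time (a new reading comes with each control period).
- read_camera(name): name is "side" or "top"; returns (picture, depth): 420x560x3 uint8, red, green, blue; 420x560 float32, mm along the optical axis (not along the pixel's ray), 0 where there is no reading.
- get_calibration(name): a dict with "camera_matrix" (3x3 intrinsics, pixels), "D" ([k1, k2, p1, p2, k3] as OpenCV has them; the pictures are not rectified), "position" and "orientation" of the camera in the world. Camera axes: x right, y up, looking along -z (the intrinsics and any distortion apply to the point x, -y, -z); pixel columns grow to the right and rows downward; lengths in mm; the calibration is good to about 2 mm. A picture is of the moment at which its call begins. get_calibration takes no time and is no camera call.
- job_done(): hands the job in; it is judged then, once.
The state is a dict: "t": time; "joints": joint angles; "qvel": joint speeds; "tau": joint torques, N m; "eef_pos": TCP position; "tcp_rot": TCP orientation; "ft_force": force on the tool from outside, world axes, zero at the start; "moment": the same for the moment, N m; "opening": opening from 0.0 (shut) to 1.0 (fully open); "grip_force": force on a finger pad.
Only numpy, scipy, OpenCV 4.12 (cv2) and the standard library are available. Lean on these libraries where they do the work, as an engineer would, in place of code of your own. Each camera call takes 0.05 s, during which the arm holds its last target. There are 200 camera calls.

### The job

The roll holder on the worktop has lost its spindle. Take the longer of the two spindles lying in front of it, press its sprung pin (the one that sticks out farther) against the tall slotted upright so that the spring gives, lower the spindle between the two uprights and let the spring push the other pin home into the round cup, then let go. Leave the short spindle where it lies.

Things in the scene. Friction and masses are not known exactly. Their poses are not given: they have to be found in the camera images.
- spindle: Long grey spindle, 186 mm, 0.14 kg, along its y. Origin: on its axis, mid-grip, 18 mm up as it lies (z up; +y within 20 deg of robot's left). Grip: black square waist 22x22, 41 mm long, between square collars 36x36x8. Then 24 mm tubes to y=-62 and +66; 12 mm steel pins with round ends stick out: a fixed one, end at y=-84; the sprung slippery one, end at y=+102 when free.
- spring_tip (a joint): How far the long spindle's sprung (+y) pin is pushed in, m: 0 free, 0.026 fully in (1.5 N starts it, 5.4 N pushes it fully in); about 0.005 when seated in the holder. To lower the fixed pin past the cup's mouth, hold the spindle 11 to 20 mm toward +y of its seat, pin pushed in 16 to 25 mm. To cross over the cup's upright, keep the spindle's axis 96 mm or higher.
- holder: Fixed: dark base 60x230x8 mm, brass uprights; origin mid-base underside, y lengthwise, z up. At -y (82 high) a round cup open to +y: axis 62 high, mouth y=-74 (28 wide, 34 outside), narrowing to 16 at its floor y=-84. At +y (118 high) an upright slot open on top and to -y: face y=97, walls from y=85, 28 wide at top, 17 at floor (54 high). Seated spindle's origin: x 0, y 0, z 60; same +y.
- short_spindle: The short spindle, a bystander: same make, thickness, waist and collars, but only 132 mm long (y = -62 to +70 mm, both pins fixed), too short for the holder. Origin in the middle of its waist, 18 mm above the worktop. Which spindle lies to the left varies. To be left alone. (A tall cabinet stands right of the holder, at x > 0.60, y < -0.20 m: keep the hand clear of it.)

How it is judged (in metres and radians):
On the way:
1. the long spindle's spring is compressed by more than 9 mm with the spindle at the holder (value of joint spring_tip above 0.009 m and horizontal distance between spindle and holder below 0.05 m), for 0.1 s.
At the end, for the whole second after the job is handed in: The long spindle sits in the holder, at rest: its origin within 10 mm sideways (x), 7 mm lengthwise (y) and 52 to 70 mm high (z) in the holder's frame, in line with the holder to 0.17 rad, its spring still pushed in by 1.5 to 12 mm between cup and slot (x of spindle in the frame of holder between -0.01 and 0.01 m and y of spindle in the frame of holder between -0.007 and 0.007 m and z of spindle in the frame of holder between 0.052 and 0.07 m and angle between the y axis of spindle and the y axis of holder, either way round below 0.17 rad and value of joint spring_tip between 0.0015 and 0.012 m and linear speed of spindle below 0.02 m/s); the robot touches nothing.
It fails at once if the short spindle is moved more than 40 mm (distance of short_spindle from where it was at the start of the episode above 0.04 m).
It also fails if it takes over 38 s, if anything falls off the work surface, if the arm or the gripper's body presses on something with over 40 N, if the wrist force passes 120 N, or if a joint passes its speed limit or range.

## Working session

There is one attempt and no reset: what is moved stays moved. The work goes in short steps, Python scripts to look and compute and a tool call to move; the robot and the scene stay as the last step left them, time stands still between calls to the robot, and variables do not carry over. Pictures are saved under pics/ and viewed, at most 10 in all, crops included, and the job is handed in when it is done.

Besides the shell and the picture viewer there is one more tool, called after "Call:" as name(argument=value, ...), one argument or row to a line, values as JSON. arm_command: Moves the arm, as the interface text tells. Its arguments: {"type":"object","properties":{"rows":{"type":"array","items":{"type":"array","items":{"type":"array","items":{"type":"number","minimum":-1,"maximum":1}}}}},"required":["rows"]}

```bash
mkdir -p pics; ls; cat > h.py <<'E'
from cell import *
import numpy as np, cv2
from scipy.spatial.transform import Rotation as R
def snap(n):
    p,d=read_camera(n); c=get_calibration(n)
    np.savez(n+'.npz',p=p,d=d); return p,d,c
def world(c,d,uv):
    uv=np.array(uv,float).reshape(-1,1,2)
    n=cv2.undistortPoints(uv,np.array(c["camera_matrix"],float),np.array(c["D"],float)).reshape(-1,2)
    z=d
    P=np.c_[n[:,0]*z,-n[:,1]*z,-z*np.ones(len(n))]
    return rot(c).apply(P)+np.array(c["position"])
def rot(c):
    o=np.array(c["orientation"],float)
    return R.from_matrix(o) if o.shape==(3,3) else R.from_euler('xyz',o)
E
python3 - <<'E'
from h import *
for n in("side","top"):
    p,d,c=snap(n); print(c); cv2.imwrite(f'pics/{n}1.png',p[...,::-1])
print(state())
E
```

```text
pics
{'camera_matrix': array([[405.33610665,   0.        , 275.5437121 ],
       [  0.        , 405.33610665, 204.20436023],
       [  0.        ,   0.        ,   1.        ]]), 'D': array([-0.01459997,  0.        ,  0.        ,  0.        ,  0.        ]), 'position': array([379.79733968, 582.08497417, 564.47626764]), 'orientation': array([ 0.89515165, -0.00781678, -2.89059746])}
{'camera_matrix': array([[453.27561169,   0.        , 285.28974386],
       [  0.        , 453.27561169, 208.69058423],
       [  0.        ,   0.        ,   1.        ]]), 'D': array([0.00741635, 0.        , 0.        , 0.        , 0.        ]), 'position': array([386.19713566, -53.46648251, 878.40842124]), 'orientation': array([ 1.83417474e-01, -1.02489474e-03, -1.58970940e+00])}
{'t': 0.1, 'joints': array([ 1.12838147e+00,  4.91510767e-01,  1.55941286e+00,  1.75677743e-05,
        1.09169200e+00, -1.05605560e-01]), 'qvel': array([ 0.00081078, -0.00079624, -0.00210518,  0.00081413,  0.00215301,
       -0.00154426]), 'tau': array([ 1.89519742e-03, -6.13625765e+01, -2.58607364e+01,  6.93254918e-02,
        4.70473222e-02, -2.63178953e-05]), 'eef_pos': array([206.51561091, 589.86229866, 404.20455942]), 'tcp_rot': array([-3.14057702e+00, -1.23326174e-04,  2.80477519e+00]), 'ft_force': array([-0.47942968,  0.74000698, -0.14617717]), 'moment': array([ 0.00769112,  0.01578755, -0.04048968]), 'grip_force': 0.0, 'opening': 0.9983446163983064}
```

View pics/top1.png

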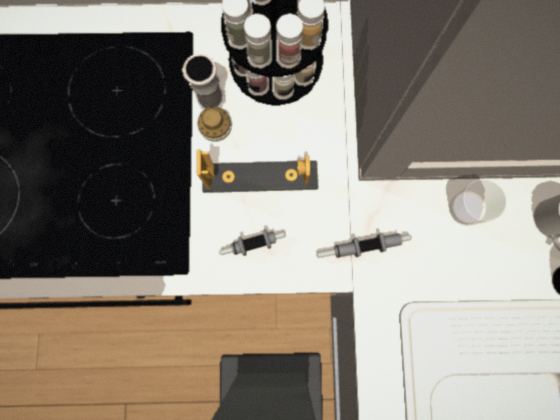

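View pics/side1.png

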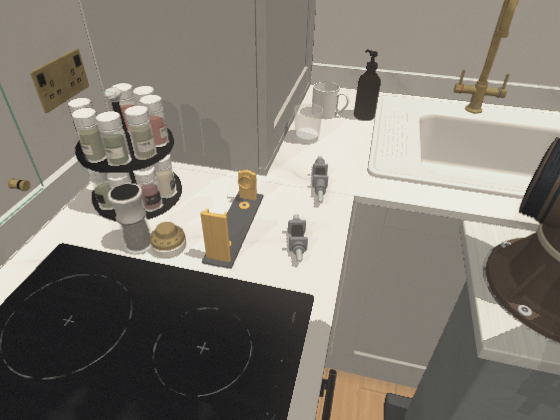

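The top view shows the long spindle lying from (318,253), its longer left pin, to (410,237). The short one is at (253,242), and the holder base spans (203–318, 160–190) with the tall upright on the left and the cup at (305,168). The side view agrees: long spindle at (320,178), short at (297,237).

```bash
cat > m.py <<'E'
from h import *
def cloud(n):
    f=np.load(n+'.npz'); d=f['d']; v,u=np.mgrid[0:420,0:560]
    P=world(get_calibration(n),d.ravel(),np.c_[u.ravel(),v.ravel()]); ok=d.ravel()>0
    return P[ok],f['p'].reshape(-1,3)[ok].astype(int)
if __name__=="__main__":
  c=get_calibration('top')
  print('rough', world(c,870,[(365,244),(318,253),(410,237),(253,242),(205,167),(305,168),(260,176)]).round())
  for n in('top','side'):
    P,C=cloud(n)
    m=(abs(P[:,2])<8)&(P[:,0]>350)&(P[:,0]<420)&(P[:,1]>-100)&(P[:,1]<150); print(n,'table z',np.median(P[m,2]))
    rough=world(c,860,[(365,244),(253,242)])
    for k,r in zip(('long','short'),rough):
        m=(np.linalg.norm(P[:,:2]-r[:2],axis=1)<120)&(P[:,2]>8)&(P[:,2]<60)&(abs(P[:,1]-r[1])<(110 if k=='long' else 75))&(abs(P[:,0]-r[0])<50)
        Q=P[m]; rect=cv2.minAreaRect(Q[:,:2].astype(np.float32))
        print(n,k,len(Q),rect,'z98',np.percentile(Q[:,2],[50,90,99]).round(1))
        w,v=np.linalg.eigh(np.cov(Q[:,:2].T)); a=v[:,1]*np.sign(v[1,1]); mu=Q[:,:2].mean(0)
        s=(Q[:,:2]-mu)@a; t=(Q[:,:2]-mu)@[a[1],-a[0]]
        print(' dir',a,'yaw of y',np.degrees(np.arctan2(-a[0],a[1])),'mean',mu,'s range',s.min(),s.max())
        for b in range(-110,111,6):
            q=(s>=b)&(s<b+6)
            if q.sum()>1: print('   %d:%d z%.0f t[%.0f %.0f]'%(b,q.sum(),Q[q,2].max(),t[q].min(),t[q].max()),end='')
        print()
    m=(P[:,0]>430)&(P[:,0]<620)&(P[:,1]>-60)&(P[:,1]<230)&(C[:,0]>C[:,2]*1.5+20)&(C[:,0]>70)&(P[:,2]>20)&(P[:,2]<130)
    Q=P[m]; 
    for lo,hi,k in((-60,50,'cup'),(50,230,'slot')):
        q=Q[(Q[:,1]>lo)&(Q[:,1]<hi)]
        print(n,k,len(q), np.percentile(q,[2,50,98],axis=0).round(1).tolist() if len(q) else '')
    m=(P[:,0]>420)&(P[:,0]<600)&(P[:,1]>-80)&(P[:,1]<230)&(C.max(1)<75)&(P[:,2]>2)&(P[:,2]<16)
    if m.sum(): print(n,'base',m.sum(),cv2.minAreaRect(P[m,:2].astype(np.float32)),np.median(P[m,2]))
E
python3 m.py
```

```text
rough [[ 475. -209.   11.]
 [ 460. -119.    8.]
 [ 487. -296.   13.]
 [ 483.    6.   11.]
 [ 626.   95.   37.]
 [ 621.  -97.   37.]
 [ 607.  -10.   34.]]
top table z 0.17394653718838526
top long 1098 ((471.64501953125, -204.51609802246094), (35.425193786621094, 183.40147399902344), 9.696013450622559) z98 [28. 34. 37.]
 dir [-0.17210758  0.98507816] yaw of y 9.910381160241435 mean [ 471.40961114 -207.00294752] s range -89.2929905258102 94.10494202216366
   -92:10 z24 t[-4 6]   -86:19 z25 t[-5 6]   -80:21 z26 t[-5 6]   -74:14 z27 t[-7 8]   -68:41 z33 t[-11 12]   -62:38 z31 t[-11 11]   -56:43 z32 t[-11 13]   -50:37 z34 t[-11 11]   -44:40 z32 t[-11 12]   -38:40 z39 t[-16 16]   -32:79 z39 t[-17 17]   -26:41 z33 t[-10 11]   -20:37 z32 t[-10 11]   -14:38 z32 t[-10 11]   -8:40 z31 t[-10 11]   -2:38 z31 t[-11 11]   4:39 z31 t[-10 11]   10:35 z38 t[-16 16]   16:79 z38 t[-17 18]   22:44 z33 t[-11 13]   28:37 z30 t[-11 11]   34:40 z31 t[-11 12]   40:40 z32 t[-11 11]   46:39 z33 t[-11 12]   52:45 z34 t[-12 12]   58:25 z30 t[-9 8]   64:21 z27 t[-5 6]   70:18 z25 t[-5 6]   76:20 z26 t[-5 6]   82:22
[... 2186 characters left out ...]
7
   -74:6 z22 t[-6 5]   -68:10 z23 t[-3 5]   -62:4 z22 t[-5 3]   -56:4 z29 t[-6 6]   -50:5 z29 t[-4 4]   -44:16 z35 t[-18 15]   -38:119 z36 t[-19 17]   -32:26 z29 t[-14 11]   -26:22 z29 t[-11 9]   -20:27 z29 t[-10 10]   -14:18 z29 t[-10 10]   -8:30 z28 t[-11 10]   -2:11 z28 t[-9 8]   4:4 z33 t[-16 15]   10:119 z36 t[-18 17]   16:44 z34 t[-16 15]   22:33 z30 t[-11 11]   28:66 z29 t[-11 12]   34:12 z24 t[-5 5]   40:16 z24 t[-5 5]   46:17 z23 t[-6 5]   52:23 z22 t[-6 5]
side cup 0 
side slot 742 [[588.6, 91.2, 22.7], [603.1, 96.6, 74.6], [619.0, 98.4, 116.6]]
side base 5135 ((510.7848205566406, 179.4947509765625), (178.2648468017578, 100.95757293701172), 0.020469559356570244) 4.371772389841112
```

```bash
python3 - <<'E'
from m import *
for n in('top','side'):
    P,C=cloud(n)
    x0,y0=604,-9
    reg=(abs(P[:,0]-x0)<60)&(abs(P[:,1]-y0)<135)
    m=reg&(C.max(1)<75)&(P[:,2]>4.5 if n=='top' else P[:,2]>2)&(P[:,2]<14)
    img=np.zeros(1)
    # keep largest: robust rect by percentiles
    Q=P[m]; print(n,'base',m.sum(),np.percentile(Q,[1,50,99],axis=0).round(1).tolist(),cv2.minAreaRect(Q[:,:2].astype(np.float32)))
    # long edges: fit front/back edge vs y
    ys=np.arange(y0-90,y0+91,6); f=[];
    for y in ys:
        q=Q[abs(Q[:,1]-y)<3]
        if len(q)>4: f.append((y,q[:,0].min(),q[:,0].max()))
    f=np.array(f); print(' front fit',np.polyfit(f[:,0]-y0,f[:,1],1),' back',np.polyfit(f[:,0]-y0,f[:,2],1),np.median(f[:,2]-f[:,1]))
    for lo,hi,k in((-140,-40,'cup'),(40,135,'slot')):
        for z0 in (15,30,45,60,75,90,105,112):
            q=P[reg&(P[:,1]-y0>lo)&(P[:,1]-y0<hi)&(P[:,2]>z0)&(P[:,2]<z0+15)]
            if len(q)>5: print(' ',k,z0,len(q),np.percentile(q,[2,50,98],axis=0)[:,:2].round(1).tolist(), q[:,2].max().round())
for n,b in(('top',(180,135,340,205)),('side',(190,160,290,280))):
    p=np.load(n+'.npz')['p']; x,y,X,Y=b
    cv2.imwrite(f'pics/{n}crop.png',cv2.resize(p[y:Y,x:X,::-1],None,fx=5,fy=5,interpolation=cv2.INTER_CUBIC))
E
```

```text
top base 69 [[587.2, 35.5, 5.7], [627.9, 78.7, 8.4], [640.9, 95.7, 11.3]] ((602.12353515625, 50.176265716552734), (84.98432922363281, 58.09956359863281), 71.95460510253906)
 front fit [8.85209509e-02 6.10470283e+02]  back [9.04440297e-02 6.33090593e+02] 22.78761760229895
  cup 15 12 [[595.9, -102.2], [602.3, -95.7], [614.5, -95.1]] 30.0
  cup 30 8 [[596.5, -102.0], [596.8, -98.9], [597.8, -95.8]] 43.0
  cup 45 24 [[596.7, -101.1], [604.2, -82.9], [625.9, -82.3]] 59.0
  cup 60 82 [[596.4, -102.2], [609.0, -91.2], [628.4, -83.1]] 75.0
  cup 75 116 [[597.0, -102.2], [615.6, -97.9], [633.7, -83.5]] 84.0
  slot 15 25 [[590.4, 53.5], [597.9, 88.8], [616.6, 94.0]] 30.0
  slot 30 14 [[590.6, 88.3], [592.1, 89.3], [603.0, 95.3]] 43.0
  slot 45 66 [[590.4, 76.8], [615.6, 82.7], [624.6, 92.5]] 60.0
  slot 60 61 [[590.2, 76.9], [616.7, 87.8], [625.9, 94.5]] 75.0
  slot 75 59 [[590.3, 76.6], [616.4, 86.2], [627.3, 92.8]] 90.0
  slot 90 73 [[590.6, 76.4], [617.9, 88.3], [629.6, 94.5]] 105.0
  slot 105 194 [[590.5, 77.4], [614.0, 89.8], [635.7, 95.4]] 120.0
  slot 112 166 [[591.0, 78.1], [612.6, 90.3], [635.9, 95.4]] 121.0Traceback (most recent call last):
  File "<stdin>", line 9, in <module>
    return _quantile_unchecked(
        a, q, axis, out, overwrite_input, method, keepdims, weights)
    return _ureduce(a,
                    func=_quantile_ureduce_func,
    ...<5 lines>...
                    overwrite_input=overwrite_input,
                    method=method)
    r = func(a, **kwargs)
    result = _quantile(arr,
                       quantiles=q,
    ...<2 lines>...
                       out=out,
                       weights=wgt)
    slices_having_nans = np.isnan(arr[-1, ...])
                                  ~~~^^^^^^^^^
IndexError: index -1 is out of bounds for axis 0 with size 0
```

```bash
python3 - <<'E'
from m import *
y0=-8
for n,zl in(('top',(5,12)),('side',(3,11))):
    P,C=cloud(n)
    reg=(abs(P[:,0]-614)<45)&(abs(P[:,1]-y0)<135)
    Q=P[reg&(P[:,2]>zl[0])&(P[:,2]<zl[1])]
    f=[]
    for y in np.arange(y0-70,y0+71,5):
        q=Q[abs(Q[:,1]-y)<2.5]
        if len(q)>4: f.append((y,q[:,0].min(),q[:,0].max()))
    f=np.array(f); print(n,' front',np.polyfit(f[:,0]-y0,f[:,1],1),' back',np.polyfit(f[:,0]-y0,f[:,2],1),np.median(f[:,2]-f[:,1]))
    print(' y ext',np.percentile(Q[:,1],[0,.5,50,99.5,100]).round(1),cv2.minAreaRect(Q[:,:2].astype(np.float32)))
    for lo,hi,k in((-140,-40,'cup'),(40,135,'slot')):
        for z0 in (45,60,72,90,105,112):
            q=P[reg&(P[:,1]-y0>lo)&(P[:,1]-y0<hi)&(P[:,2]>z0)&(P[:,2]<z0+15)]
            if n=='side' and len(q)>5: print(' ',k,z0,len(q),np.percentile(q,[2,50,98],axis=0)[:,:2].round(1).tolist(), q[:,2].max().round())
    q=P[reg&(P[:,2]>112-(n=='side')*2)&(P[:,1]>0)]; print(' slot top rect',cv2.minAreaRect(q[:,:2].astype(np.float32)))
    q=P[reg&(P[:,2]>77-(n=='side')*2)&(P[:,1]<0)]; print(' cup top rect',cv2.minAreaRect(q[:,:2].astype(np.float32)),q[:,2].max())
for n,b in(('top',(180,135,340,205)),('side',(190,160,290,280))):
    p=np.load(n+'.npz')['p']; x,y,X,Y=b
    cv2.imwrite(f'pics/{n}crop.png',cv2.resize(p[y:Y,x:X,::-1],None,fx=4.8,fy=4.8,interpolation=cv2.INTER_CUBIC))
E
```

```text
top  front [-1.15545517e-02  5.85626692e+02]  back [-1.31316330e-02  6.43971693e+02] 57.987413748860604
 y ext [-136.1 -121.8   -8.9  103.5  106.4] ((615.7797241210938, -14.82366943359375), (62.15240478515625, 242.70355224609375), 0.5583435893058777)
 slot top rect ((612.8642578125, 85.95271301269531), (46.57276916503906, 18.81540298461914), 0.5446212887763977)
 cup top rect ((615.3707275390625, -91.94662475585938), (20.162612915039062, 37.63976287841797), 88.39099884033203) 84.35150343610769
side  front [-1.47138492e-02  5.83942919e+02]  back [-3.29472421e-01  6.27110425e+02] 45.4117753896935
 y ext [-121.6 -116.7  -13.4  107.6  108.5] ((612.6612548828125, -6.478340148925781), (59.412899017333984, 229.72183227539062), 0.7374737858772278)
  cup 45 119 [[595.3, -96.8], [613.1, -88.5], [628.3, -81.0]] 60.0
  cup 60 119 [[594.7, -97.8], [612.7, -94.3], [632.9, -81.0]] 75.0
  cup 72 84 [[595.7, -102.0], [612.3, -95.5], [630.7, -80.8]] 81.0
  slot 45 143 [[588.9, 94.4], [609.5, 96.8], [633.8, 98.3]] 60.0
  slot 60 161 [[588.6, 92.3], [611.5, 96.9], [634.1, 98.5]] 75.0
  slot 72 164 [[588.6, 94.8], [611.4, 96.8], [634.1, 98.3]] 87.0
  slot 90 170 [[588.2, 93.5], [609.3, 96.6], [634.4, 98.4]] 105.0
  slot 105 216 [[589.1, 79.2], [611.6, 95.8], [633.3, 98.4]] 118.0
  slot 112 129 [[589.4, 80.1], [611.4, 94.9], [634.2, 98.1]] 118.0
 slot top rect ((611.8460083007812, 88.50552368164062), (22.596803665161133, 47.31529235839844), 88.26700592041016)
 cup top rect ((614.7755126953125, -97.55266571044922), (27.598928451538086, 28.766342163085938), 56.3963508605957) 81.14731351329556
```

View pics/topcrop.png

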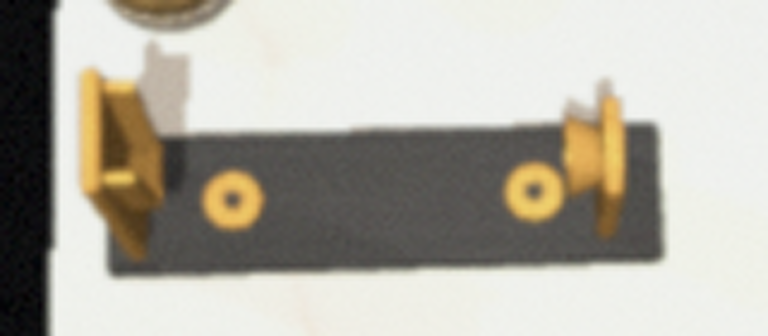

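The crop shows the slot upright at left (80–160, 70–255) and the cup at right, with its boss facing left at (585,155). The holder is at about (614, −7.5) with yaw about 0.013. The long spindle's origin is at about (472, −213) with yaw 10°, and its collar tops are about 36 mm high, as expected. Next I check clearance behind the holder and plan the moves.

```bash
cat > go.py <<'E'
from h import *
import sys
# usage: go.py x y z yawdeg  -> numbers relative to measured pose (or CMD env)
def plan(p,yaw,cur=None):
    s=state(); r0=R.from_euler('xyz',s['tcp_rot']); c0=s['eef_pos'] if cur is None else np.array(cur[:3])
    if cur is not None: r0=R.from_euler('xyz',[np.pi,0,np.radians(cur[3])])
    d=r0.inv().apply(np.array(p)-c0)/150
    rv=(r0.inv()*R.from_euler('xyz',[np.pi,0,np.radians(yaw)])).as_rotvec()/(2*np.pi)
    return d.round(4),rv.round(4)
if __name__=="__main__":
    a=list(map(float,sys.argv[1:])); print(*plan(a[:3],a[3],a[4:8] or None))
E
python3 - <<'E'
from m import *
for n in('top','side'):
    P,C=cloud(n)
    for lo,hi in((-60,-20),(-20,20),(20,60)):
        for z0,z1 in((20,60),(60,115),(115,170),(170,300)):
            q=P[(P[:,1]>lo)&(P[:,1]<hi)&(P[:,0]>650)&(P[:,0]<900)&(P[:,2]>z0)&(P[:,2]<z1)]
            if len(q)>3: print(n,lo,z0,'xmin',np.percentile(q[:,0],1).round())
from go import plan
w=[(206.5,589.9,404.8,160.7),(300,470,400,100),(410,340,380,100),(470,195,360,100),(472,50,320,100),(472,-95,300,100),(472,-213,260,100)]
for a,b in zip(w,w[1:]): print(b,*plan(b[:3],b[3],a))
E
```

```text
top -60 20 xmin 760.0
top -60 60 xmin 770.0
top -60 115 xmin 760.0
top -60 170 xmin 775.0
top -20 20 xmin 764.0
top -20 60 xmin 779.0
top -20 115 xmin 765.0
top -20 170 xmin 775.0
top 20 20 xmin 700.0
top 20 60 xmin 822.0
top 20 115 xmin 786.0
top 20 170 xmin 811.0
side -60 20 xmin 758.0
side -60 60 xmin 769.0
side -60 115 xmin 758.0
side -60 170 xmin 774.0
side -20 20 xmin 763.0
side -20 60 xmin 778.0
side -20 115 xmin 763.0
side -20 170 xmin 773.0
side 20 20 xmin 706.0
side 20 60 xmin 820.0
side 20 115 xmin 784.0
side 20 170 xmin 811.0
(300, 470, 400, 100) [-0.8525 -0.5484  0.032 ] [-0.     -0.      0.1686]
(410, 340, 380, 100) [-0.9808  0.5717  0.1333] [0. 0. 0.]
(470, 195, 360, 100) [-1.0214  0.2261  0.1333] [0. 0. 0.]
(472, 50, 320, 100) [-0.9543 -0.1547  0.2667] [0. 0. 0.]
(472, -95, 300, 100) [-0.952  -0.1679  0.1333] [0. 0. 0.]
(472, -213, 260, 100) [-0.7747 -0.1366  0.2667] [0. 0. 0.]
```

Call:
arm_command(
  rows=[
    [[-0.85,-0.55,0.03,0,0,0.1686,1],[-0.85,-0.55,0.03,0,0,0.1686,1],[-0.85,-0.55,0.03,0,0,0.1686,1],[-0.85,-0.55,0.03,0,0,0.1686,1],[-0.85,-0.55,0.03,0,0,0.1686,1],[-0.85,-0.55,0.03,0,0,0.1686,1],[-0.85,-0.55,0.03,0,0,0.1686,1],[-0.85,-0.55,0.03,0,0,0.1686,1],[-0.85,-0.55,0.03,0,0,0.1686,1],[-0.85,-0.55,0.03,0,0,0.1686,1]],
  ],
)

```text
t: 0.93
eef_pos: [299.6, 469.8, 400.0]
tcp_rot: [-3.141, 0.0, 1.743]
ft_force: [-0.2, -0.3, 1.0]
opening: 1.002
grip_force: 0.0
```

Call:
arm_command(
  rows=[
    [[-0.98,0.57,0.13,0,0,0,1],[-0.98,0.57,0.13,0,0,0,1],[-0.98,0.57,0.13,0,0,0,1],[-0.98,0.57,0.13,0,0,0,1],[-0.98,0.57,0.13,0,0,0,1],[-0.98,0.57,0.13,0,0,0,1]],
  ],
)

```text
t: 1.43
eef_pos: [410.7, 338.4, 380.4]
tcp_rot: [-3.141, 0.0, 1.744]
ft_force: [-0.4, 0.3, 0.5]
opening: 1.002
grip_force: 0.0
```

Call:
arm_command(
  rows=[
    [[-1,0.22,0.13,0,0,0,1],[-1,0.22,0.13,0,0,0,1],[-1,0.22,0.13,0,0,0,1],[-1,0.22,0.13,0,0,0,1],[-1,0.22,0.13,0,0,0,1]],
  ],
)

```text
t: 1.85
eef_pos: [468.9, 195.5, 360.7]
tcp_rot: [-3.141, 0.0, 1.745]
ft_force: [0.3, 0.3, 0.3]
opening: 1.0
grip_force: 0.0
```

Call:
arm_command(
  rows=[
    [[-0.95,-0.15,0.27,0,0,0,1],[-0.95,-0.15,0.27,0,0,0,1],[-0.95,-0.15,0.27,0,0,0,1],[-0.95,-0.15,0.27,0,0,0,1],[-0.95,-0.15,0.27,0,0,0,1]],
  ],
)

```text
t: 2.27
eef_pos: [470.3, 51.9, 319.7]
tcp_rot: [-3.14, -0.0, 1.745]
ft_force: [0.4, 0.5, 0.4]
opening: 0.999
grip_force: 0.0
```

Call:
arm_command(
  rows=[
    [[-0.95,-0.17,0.13,0,0,0,1],[-0.95,-0.17,0.13,0,0,0,1],[-0.95,-0.17,0.13,0,0,0,1],[-0.95,-0.17,0.13,0,0,0,1],[-0.95,-0.17,0.13,0,0,0,1]],
  ],
)

```text
t: 2.68
eef_pos: [470.7, -92.7, 300.9]
tcp_rot: [3.141, 0.0, 1.745]
ft_force: [0.1, 0.4, -0.0]
opening: 0.998
grip_force: 0.0
```

```bash
python3 go.py 472 -213 260 100; python3 -c "
from cell import *
s=state();print(s['t'],s['joints'],s['eef_pos'],s['tcp_rot'])"
```

```text
[-0.7912 -0.1302  0.273 ] [ 0.      0.     -0.0001]
2.6833 [-3.32296637e-01  4.37349132e-01  2.01927066e+00  1.86069681e-05
  6.84654313e-01 -5.06113274e-01] [470.70316631 -92.72169972 300.94238972] [3.14130833e+00 1.44130961e-04 1.74459853e+00]
```

Call:
arm_command(
  rows=[
    [[-0.79,-0.13,0.27,0,0,0,1],[-0.79,-0.13,0.27,0,0,0,1],[-0.79,-0.13,0.27,0,0,0,1],[-0.79,-0.13,0.27,0,0,0,1],[-0.79,-0.13,0.27,0,0,0,1],[-0.79,-0.13,0.27,0,0,0,1]],
  ],
)

```text
t: 3.18
eef_pos: [472.0, -209.5, 260.8]
tcp_rot: [-3.141, -0.001, 1.747]
ft_force: [0.1, 0.7, 0.7]
opening: 1.001
grip_force: 0.0
```

```bash
python3 go.py 472 -213 193.5 100
```

```text
[-0.0236 -0.004   0.4489] [-0.     -0.0001  0.0002]
```

Call:
arm_command(
  rows=[
    [[0,0,0.25,0,0,0,1],[0,0,0.4,0,0,0,1],[0,0,0.447,0,0,0,1],[0,0,0.447,0,0,0,1],[0,0,0.447,0,0,0,1]],
  ],
)

```text
t: 3.6
eef_pos: [472.1, -210.0, 194.5]
tcp_rot: [3.141, 0.0, 1.747]
ft_force: [0.9, 0.1, -0.2]
opening: 1.002
grip_force: 0.0
```

Call:
arm_command(
  rows=[
    [[0,0,0,0,0,0,-1],[0,0,0,0,0,0,-1],[0,0,0,0,0,0,-1],[0,0,0,0,0,0,-1],[0,0,0,0,0,0,-1],[0,0,0,0,0,0,-1],[0,0,0,0,0,0,-1],[0,0,0,0,0,0,-1],[0,0,0,0,0,0,-1],[0,0,0,0,0,0,-1]],
  ],
)

```text
t: 4.43
eef_pos: [471.5, -211.1, 193.6]
tcp_rot: [-3.142, -0.0, 1.745]
ft_force: [0.8, 0.1, 0.8]
opening: 0.356
grip_force: 0.0
```

Call:
arm_command(
  rows=[
    [[0,0,0,0,0,0,-1],[0,0,0,0,0,0,-1],[0,0,0,0,0,0,-1],[0,0,0,0,0,0,-1],[0,0,0,0,0,0,-1],[0,0,0,0,0,0,-1]],
  ],
)

```text
t: 4.93
eef_pos: [471.5, -211.1, 193.6]
tcp_rot: [-3.142, -0.0, 1.745]
ft_force: [-0.7, -0.7, -0.7]
opening: 0.229
grip_force: 30.0
```

Call:
arm_command(
  rows=[
    [[0,0,-0.2,0,0,0,-1],[0,0,-0.45,0,0,0,-1],[0,0,-0.74,0,0,0,-1],[0,0,-0.74,0,0,0,-1],[0,0,-0.74,0,0,0,-1],[0,0,-0.74,0,0,0,-1]],
  ],
)

```text
t: 5.43
eef_pos: [471.3, -210.9, 304.2]
tcp_rot: [-3.142, -0.0, 1.745]
ft_force: [-0.1, 0.3, -2.1]
opening: 0.226
grip_force: 30.0
```

```bash
python3 go.py 535 -100 304 90.75;python3 - <<'E'
from go import plan
print(*plan((614,-37,304),90.75,(535,-100,304,90.75)))
E
```

```text
[0.6541 0.5469 0.0016] [-0.     -0.      0.0257]
[0.4131 0.5321 0.    ] [0. 0. 0.]
```

Call:
arm_command(
  rows=[
    [[0.654,0.547,0,0,0,0.0257,-1],[0.654,0.547,0,0,0,0.0257,-1],[0.654,0.547,0,0,0,0.0257,-1],[0.654,0.547,0,0,0,0.0257,-1],[0.654,0.547,0,0,0,0.0257,-1],[0.654,0.547,0,0,0,0.0257,-1]],
  ],
)

```text
t: 5.93
eef_pos: [535.1, -100.0, 303.0]
tcp_rot: [-3.139, -0.001, 1.586]
ft_force: [0.6, 0.4, -2.1]
opening: 0.227
grip_force: 30.0
```

Call:
arm_command(
  rows=[
    [[0.41,0.53,0,0,0,0,-1],[0.41,0.53,0,0,0,0,-1],[0.41,0.53,0,0,0,0,-1],[0.41,0.53,0,0,0,0,-1],[0.41,0.53,0,0,0,0,-1],[0.41,0.53,0,0,0,0,-1],[0.41,0.53,0,0,0,0,-1]],
  ],
)

```text
t: 6.52
eef_pos: [613.2, -39.1, 304.4]
tcp_rot: [-3.141, -0.0, 1.582]
ft_force: [0.2, 0.5, -1.5]
opening: 0.227
grip_force: 30.0
```

```bash
python3 - <<'E'
from m import *
s=state(); print(s['t'],s['eef_pos'],s['tcp_rot'],s['ft_force'])
for n in('top','side'):
    p,d,c=snap(n)
    P,C=cloud(n)
    for nm,lo,hi in(('pinend',0,110),('fixend',-160,-50)):
        q=P[(abs(P[:,0]-614)<40)&(P[:,1]>lo)&(P[:,1]<hi)&(P[:,2]>(121 if lo==0 else 95))&(P[:,2]<150)]
        for a in range(lo,hi,6):
            t=q[(q[:,1]>=a)&(q[:,1]<a+6)]
            if len(t): print(n,nm,a,len(t),'x %.0f..%.0f z %.0f y %.1f..%.1f'%(t[:,0].min(),t[:,0].max(),t[:,2].max(),t[:,1].min(),t[:,1].max()))
pics=[cv2.resize(np.load(n+'.npz')['p'][y:y+150,x:x+190,::-1],None,fx=2.1,fy=3.8) for n,x,y in(('top',170,110),('side',170,120))]
cv2.imwrite('pics/over.png',np.hstack(pics))
E
```

```text
6.5167 [613.1857776  -39.05231178 304.35369008] [-3.14051069e+00 -1.58548818e-04  1.58234082e+00] [ 0.16434686  0.50310514 -1.49458285]
top fixend -130 4 x 612..616 z 135 y -124.8..-124.6
top fixend -124 21 x 609..621 z 136 y -123.1..-118.1
top fixend -118 27 x 609..621 z 136 y -117.9..-112.5
top fixend -112 22 x 609..618 z 138 y -111.3..-106.1
top fixend -106 2 x 610..612 z 132 y -105.9..-105.9
side pinend 0 28 x 600..622 z 141 y 0.1..5.9
side pinend 6 24 x 601..622 z 140 y 6.2..11.7
side pinend 12 23 x 600..620 z 141 y 12.4..18.0
side pinend 18 63 x 600..623 z 141 y 18.0..23.9
side pinend 24 32 x 601..622 z 138 y 24.0..29.8
side pinend 30 14 x 606..616 z 134 y 30.2..35.5
side pinend 36 14 x 606..615 z 134 y 36.2..41.9
side pinend 42 15 x 606..617 z 135 y 42.3..48.0
side pinend 48 17 x 605..617 z 134 y 48.1..53.3
side pinend 54 30 x 606..616 z 135 y 55.1..59.8
side fixend -118 2 x 608..608 z 130 y -115.3..-115.0
side fixend -106 4 x 602..608 z 138 y -103.6..-101.4
side fixend -100 11 x 602..607 z 137 y -99.1..-94.5
side fixend -94 6 x 602..604 z 135 y -91.4..-89.3
side fixend -88 2 x 601..603 z 133 y -87.3..-86.0
side fixend -76 1 x 627..627 z 144 y -70.2..-70.2
side fixend -70 31 x 595..630 z 146 y -68.3..-64.2
side fixend -64 48 x 595..630 z 146 y -63.9..-58.2
side fixend -58 7 x 614..621 z 139 y -57.4..-52.7
side fixend -52 2 x 612..622 z 138 y -51.9..-50.4
```

View pics/over.png

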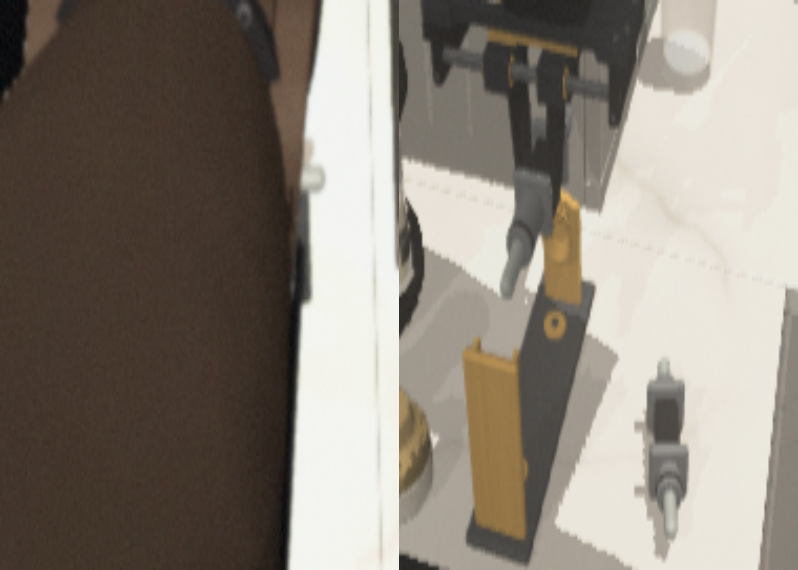

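The composite shows the pin tip at (508,290) in the right half, level and in line with the slot upright at (492,345). Measurement puts the spindle origin about 2 mm to −y of the TCP and its axis 175.3 mm below it. It sits about 33.5 mm to −y of its seat.

Call:
arm_command(
  rows=[
    [[0.06,0,0.1,0,0,0,-1],[0.12,0,0.165,0,0,0,-1],[0.12,0,0.165,0,0,0,-1],[0.12,0,0.165,0,0,0,-1],[0.12,0,0.165,0,0,0,-1]],
  ],
)

```text
t: 7.03
eef_pos: [613.8, -19.8, 280.3]
tcp_rot: [3.141, 0.0, 1.584]
ft_force: [-0.8, -0.2, -1.8]
opening: 0.228
grip_force: 30.0
```

Call:
arm_command(
  rows=[
    [[0.05,0,0,0,0,0,-1],[0.1,0,0,0,0,0,-1],[0.1,0,0,0,0,0,-1],[0.1,0,0,0,0,0,-1]],
  ],
)

```text
t: 7.37
eef_pos: [613.6, -4.3, 280.3]
tcp_rot: [3.141, 0.0, 1.585]
ft_force: [0.3, -2.2, -1.3]
opening: 0.228
grip_force: 30.0
```

```bash
cat > st.py <<'E'
from cell import *
s=state();print(s['t'],s['eef_pos'].round(2),s['tcp_rot'].round(4),s['ft_force'].round(2),s['moment'].round(2))
E
python3 st.py
```

```text
7.3667 [613.64  -4.25 280.32] [3.1407e+00 3.0000e-04 1.5848e+00] [ 0.26 -2.19 -1.32] [-0.44 -0.01 -0.01]
```

Call:
arm_command(
  rows=[
    [[0.05,0,0,0,0,0,-1],[0.095,0,0,0,0,0,-1],[0.095,0,0,0,0,0,-1],[0.095,0,0,0,0,0,-1],[0.095,0,0,0,0,0,-1],[0.095,0,0,0,0,0,-1]],
  ],
)

```text
t: 7.87
eef_pos: [613.4, 9.4, 280.0]
tcp_rot: [3.141, 0.0, 1.584]
ft_force: [1.3, -4.0, 0.0]
opening: 0.229
grip_force: 30.0
```

```bash
python3 - <<'E'
from m import *
s=state(); print(s['t'],s['eef_pos'],s['tcp_rot'],s['ft_force'])
f=[]
for i in range(3): f.append(state()['ft_force']); p,d,c=snap('side')
print(np.mean(f,0))
P,C=cloud('side')
q=P[(abs(P[:,0]-612)<40)&(P[:,2]>83)&(P[:,2]<135)]
for a in range(-110,110,5):
    t=q[(q[:,1]>=a)&(q[:,1]<a+5)]
    if len(t): print(a,len(t),'x %.0f..%.0f z %.0f'%(t[:,0].min(),t[:,0].max(),t[:,2].max()))
cv2.imwrite('pics/push.png',cv2.resize(p[110:280,160:330,::-1],None,fx=3.5,fy=3.5))
E
```

```text
7.8667 [613.38973132   9.37677622 279.95226221] [3.14147399e+00 3.38367035e-05 1.58388901e+00] [ 1.26222822 -4.04479531  0.00746886]
[ 0.62320211 -4.06184182 -0.13800325]
-55 4 x 602..604 z 109
-50 5 x 602..606 z 110
-45 7 x 602..604 z 111
-40 3 x 602..603 z 111
-25 3 x 597..621 z 120
-20 54 x 595..631 z 121
-15 26 x 596..628 z 121
-10 7 x 615..623 z 115
-5 12 x 595..621 z 115
0 25 x 593..625 z 133
5 42 x 591..625 z 135
10 33 x 592..624 z 133
15 44 x 591..627 z 134
20 107 x 592..635 z 135
25 12 x 596..617 z 121
30 138 x 594..630 z 123
35 43 x 597..627 z 122
40 24 x 601..622 z 115
45 21 x 601..620 z 115
50 25 x 601..623 z 115
55 30 x 600..622 z 116
60 19 x 600..619 z 115
65 32 x 600..623 z 116
70 57 x 601..623 z 116
75 18 x 594..631 z 114
80 17 x 593..632 z 114
85 2 x 592..623 z 115
90 61 x 588..635 z 118
95 377 x 588..636 z 118
```

View pics/push.png

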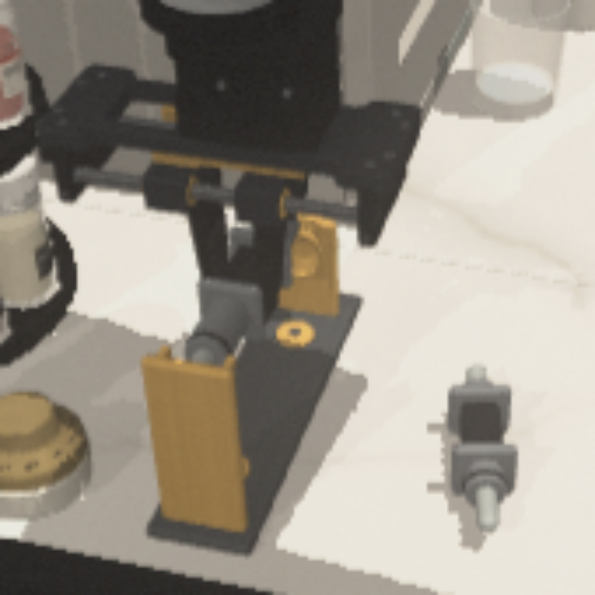

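Side view: the pin is inside the slot at (205,350), the tube end is near y = 74 and the spring force is about 4 N, so the spindle is about 13–15 mm past its seat. I push slightly more, then lower.

Call:
arm_command(
  rows=[
    [[0.01,0,0.02,0,0,0,-1],[0.01,0,0.04,0,0,0,-1],[0.01,0,0.07,0,0,0,-1],[0.01,0,0.1,0,0,0,-1],[0.01,0,0.13,0,0,0,-1],[0.01,0,0.16,0,0,0,-1],[0.01,0,0.16,0,0,0,-1]],
  ],
)

```text
t: 8.6
eef_pos: [613.2, 11.1, 254.6]
tcp_rot: [-3.14, -0.0, 1.584]
ft_force: [-0.3, -4.4, -2.9]
opening: 0.229
grip_force: 30.0
```

```bash
python3 st.py
```

```text
8.6 [613.15  11.06 254.63] [-3.140e+00 -2.000e-04  1.584e+00] [-0.28 -4.42 -2.88] [-1.    0.03 -0.02]
```

Call:
arm_command(
  rows=[
    [[0,0,0.03,0,0,0,-1],[0,0,0.06,0,0,0,-1],[0,0,0.09,0,0,0,-1],[0,0,0.115,0,0,0,-1],[0,0,0.115,0,0,0,-1],[0,0,0.115,0,0,0,-1]],
  ],
)

```text
t: 9.1
eef_pos: [613.2, 11.1, 238.1]
tcp_rot: [-3.14, -0.0, 1.584]
ft_force: [-0.9, -5.1, -3.3]
opening: 0.229
grip_force: 30.0
```

```bash
python3 - <<'E'
from m import *
s=state(); print(s['t'],s['eef_pos'],s['tcp_rot'],s['ft_force'],s['moment'])
p,d,c=snap('side')
P,C=cloud('side')
q=P[(abs(P[:,0]-612)<40)&(P[:,2]>55)&(P[:,2]<135)]
for a in range(-110,100,5):
    t=q[(q[:,1]>=a)&(q[:,1]<a+5)]
    if len(t): print(a,len(t),'x %.0f..%.0f z %.0f'%(t[:,0].min(),t[:,0].max(),t[:,2].max()))
cv2.imwrite('pics/low.png',cv2.resize(p[120:290,160:330,::-1],None,fx=3.5,fy=3.5))
E
```

```text
9.1 [613.21006996  11.0993783  238.11756651] [-3.14046555e+00 -8.61499091e-05  1.58413898e+00] [-0.89386624 -5.12280953 -3.30962975] [-1.01339059  0.05966789 -0.03452931]
-100 3 x 595..602 z 58
-95 6 x 599..607 z 61
-90 2 x 603..604 z 62
-85 6 x 599..600 z 67
-50 3 x 601..603 z 64
-45 4 x 602..603 z 65
-40 3 x 602..603 z 67
-35 1 x 603..603 z 69
-20 10 x 595..629 z 79
-15 46 x 594..629 z 80
-10 5 x 615..623 z 73
-5 12 x 579..626 z 126
0 37 x 578..626 z 126
5 51 x 578..626 z 130
10 48 x 578..626 z 135
15 60 x 578..626 z 133
20 205 x 578..635 z 134
25 30 x 578..634 z 125
30 54 x 594..629 z 80
35 79 x 596..629 z 133
40 22 x 577..625 z 135
45 73 x 577..647 z 135
50 10 x 600..605 z 69
55 6 x 600..601 z 67
60 1 x 600..600 z 62
75 4 x 594..629 z 113
80 14 x 592..632 z 113
85 4 x 592..630 z 116
90 85 x 588..636 z 119
95 643 x 588..636 z 120
```

View pics/low.png

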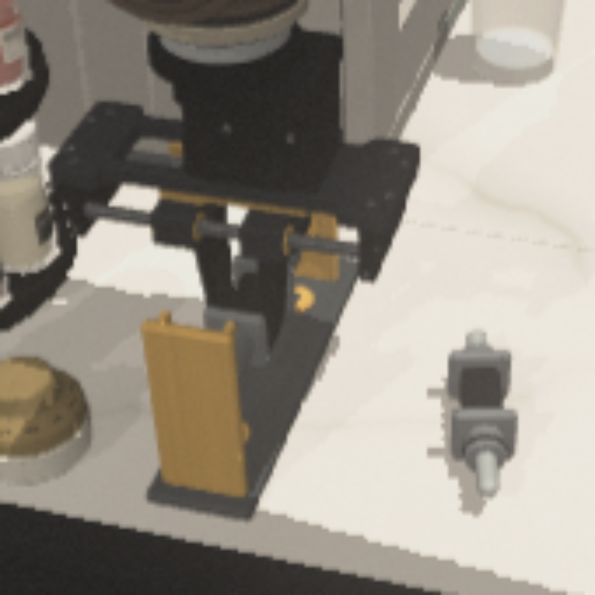

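The spindle is low between the uprights: its collar top at z = 80 puts the axis at about 62, and the +y tube end is behind the slot upright at (190,330). Now I let the spring drive it −y into the cup.

Call:
arm_command(
  rows=[
    [[-0.02,0,0,0,0,0,-1],[-0.04,0,0.005,0,0,0,-1],[-0.06,0,0.01,0,0,0,-1],[-0.08,0,0.01,0,0,0,-1],[-0.095,0,0.01,0,0,0,-1],[-0.095,0,0.01,0,0,0,-1],[-0.095,0,0.01,0,0,0,-1]],
  ],
)

```text
t: 9.73
eef_pos: [613.6, -3.3, 237.3]
tcp_rot: [3.141, -0.0, 1.584]
ft_force: [0.4, -1.6, -0.6]
opening: 0.232
grip_force: 30.0
```

```bash
python3 - <<'E'
from m import *
s=state(); print(s['t'],s['eef_pos'],s['tcp_rot'],s['ft_force'],s['moment'])
p,d,c=snap('side')
P,C=cloud('side')
q=P[(abs(P[:,0]-612)<40)&(P[:,2]>50)&(P[:,2]<90)]
for a in range(-110,100,5):
    t=q[(q[:,1]>=a)&(q[:,1]<a+5)]
    if len(t): print(a,len(t),'x %.0f..%.0f z %.0f'%(t[:,0].min(),t[:,0].max(),t[:,2].max()))
E
```

```text
9.7333 [613.56775421  -3.31407463 237.26400966] [ 3.14129671e+00 -1.64074492e-04  1.58358615e+00] [ 0.41863154 -1.55674236 -0.60586612] [-0.47155168  0.03463974 -0.01677696]
-100 21 x 595..604 z 68
-95 11 x 596..605 z 70
-90 2 x 601..603 z 68
-85 2 x 600..600 z 67
-65 4 x 602..603 z 64
-60 3 x 602..603 z 64
-55 4 x 602..604 z 66
-35 9 x 596..628 z 77
-30 55 x 596..630 z 78
-25 6 x 615..622 z 72
-20 9 x 612..621 z 72
-15 17 x 594..625 z 87
-10 26 x 592..625 z 89
-5 33 x 592..625 z 87
0 28 x 593..625 z 89
5 82 x 592..633 z 90
10 28 x 594..633 z 90
15 42 x 595..631 z 80
20 107 x 595..629 z 79
25 22 x 601..622 z 72
30 23 x 600..622 z 73
35 15 x 600..621 z 72
40 13 x 601..609 z 72
45 14 x 601..607 z 71
50 8 x 601..605 z 70
55 7 x 601..602 z 69
90 20 x 588..634 z 87
95 395 x 588..636 z 90
```

Call:
arm_command(
  rows=[
    [[-0.012,0,0.004,0,0,0,-1],[-0.012,0,0.004,0,0,0,-1],[-0.012,0,0.004,0,0,0,-1]],
  ],
)

```text
t: 10.03
eef_pos: [613.6, -4.9, 236.5]
tcp_rot: [3.141, -0.0, 1.584]
ft_force: [0.3, -1.1, -1.5]
opening: 0.23
grip_force: 30.0
```

Call:
arm_command(
  rows=[
    [[0,0,0,0,0,0,-0.4],[0,0,0,0,0,0,-0.3],[0,0,0,0,0,0,-0.2],[0,0,0,0,0,0,0],[0,0,0,0,0,0,0.2],[0,0,0,0,0,0,0.3],[0,0,0,0,0,0,0.3],[0,0,0,0,0,0,0.3],[0,0,0,0,0,0,0.3]],
  ],
)

```text
t: 10.78
eef_pos: [613.6, -5.0, 236.6]
tcp_rot: [3.142, -0.0, 1.584]
ft_force: [0.2, 0.4, 0.0]
opening: 0.648
grip_force: 0.0
```

```bash
python3 - <<'E'
from m import *
s=state(); print(s['t'],s['eef_pos'],s['ft_force'],s['opening'])
p,d,c=snap('side')
P,C=cloud('side')
q=P[(abs(P[:,0]-612)<22)&(P[:,2]>50)&(P[:,2]<90)]
for a in range(-110,60,4):
    t=q[(q[:,1]>=a)&(q[:,1]<a+4)]
    if len(t): print(a,len(t),'x %.0f..%.0f z %.0f'%(t[:,0].min(),t[:,0].max(),t[:,2].max()))
cv2.imwrite('pics/rel.png',cv2.resize(p[120:290,160:330,::-1],None,fx=3.5,fy=3.5))
E
```

```text
10.7833 [613.55418193  -4.95210359 236.57892417] [0.15398202 0.39813974 0.01132698] 0.648087397644328
-98 10 x 621..633 z 70
-94 6 x 618..632 z 72
-90 8 x 620..626 z 68
-86 7 x 615..628 z 76
-82 5 x 619..628 z 75
-58 5 x 612..624 z 72
-54 7 x 612..622 z 72
-50 7 x 610..624 z 71
-46 5 x 611..619 z 72
-38 5 x 597..623 z 76
-34 46 x 596..631 z 78
-30 72 x 596..630 z 79
-26 19 x 603..623 z 72
-22 15 x 603..622 z 71
-18 21 x 602..623 z 72
-14 19 x 602..623 z 72
-10 18 x 602..622 z 71
-6 17 x 602..622 z 72
-2 12 x 603..621 z 71
2 15 x 604..623 z 72
6 1 x 605..605 z 70
10 3 x 598..618 z 76
14 36 x 595..629 z 78
18 101 x 595..630 z 78
22 19 x 601..619 z 71
26 15 x 600..622 z 71
30 17 x 600..621 z 71
34 14 x 601..622 z 72
38 13 x 601..618 z 71
42 10 x 601..608 z 69
46 5 x 601..606 z 69
50 8 x 600..605 z 70
54 7 x 600..602 z 65
58 1 x 602..602 z 58
```

View pics/rel.png

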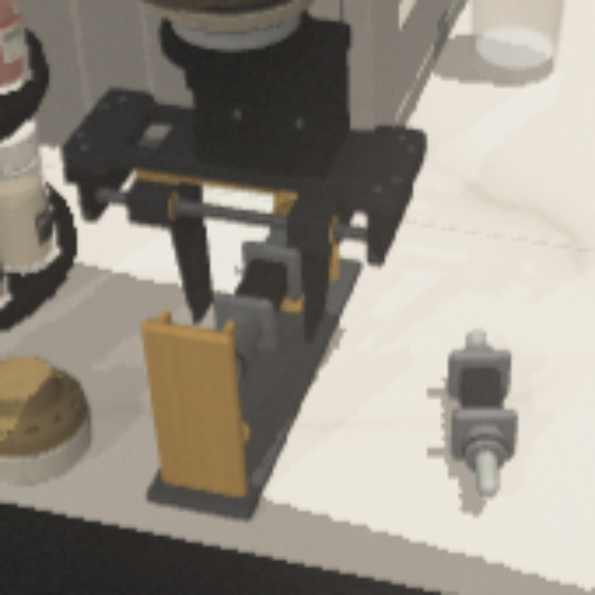

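The fingers are clear on both sides of the waist at (190,260) and (315,270). The spindle sits level, with its collar tops at z ≈ 78. I retreat straight up.

Call:
arm_command(
  rows=[
    [[0,0,-0.2,0,0,0,0.3],[0,0,-0.5,0,0,0,0.3],[0,0,-0.8,0,0,0,0.3],[0,0,-1,0,0,0,0.3],[0,0,-1,0,0,0,0.3],[0,0,-1,0,0,0,0.3]],
  ],
)

```text
t: 11.33
eef_pos: [613.4, -4.9, 388.7]
tcp_rot: [3.137, 0.0, 1.584]
ft_force: [-0.8, -0.7, -0.2]
opening: 0.648
grip_force: 0.0
```

Call:
arm_command(
  rows=[
    [[0,-0.3,0,0,0,0,0.3],[0,-0.6,0,0,0,0,0.3],[0,-1,0,0,0,0,0.3],[0,-1,0,0,0,0,0.3],[0,-1,0,0,0,0,0.3],[0,-1,0,0,0,0,0.3],[0,-1,0,0,0,0,0.3]],
  ],
)

```text
t: 11.92
eef_pos: [464.3, -7.1, 386.1]
tcp_rot: [-3.141, -0.0, 1.584]
ft_force: [0.4, -1.0, 0.2]
opening: 0.65
grip_force: 0.0
```

```bash
python3 - <<'E'
from m import *
p2,_,_=snap('top');p,d,c=snap('side'); print(state()['t'],state()['ft_force'])
for n in('top','side'):
    P,C=cloud(n); m=(abs(P[:,0]-613)<22)&(P[:,2]>68)&(P[:,2]<84)&(abs(P[:,1]+7)<60); q=P[m]
    for k,s in(('+',1),('-',-1)):
        t=q[(s*(q[:,1]+7)>5)&(q[:,2]>75-(n=='side')*1)]
        if len(t): print(n,k,len(t),t.mean(0).round(1),t[:,1].min().round(1),t[:,1].max().round(1))
cv2.imwrite('pics/fin.png',np.hstack([cv2.resize(a,(398,520)) for a in(p2[120:290,180:330,::-1],p[120:290,170:320,::-1])]))
E
```

```text
12.0167 [ 0.78921189  0.38034221 -0.67623625]
top + 8 [629.5  15.9  78.4] 13.0 18.9
top - 23 [626.2 -34.4  77.2] -54.4 -28.9
side + 47 [612.6  17.8  75.9] 12.8 22.0
side - 46 [613.2 -30.8  76.1] -36.1 -27.5
```

View pics/fin.png

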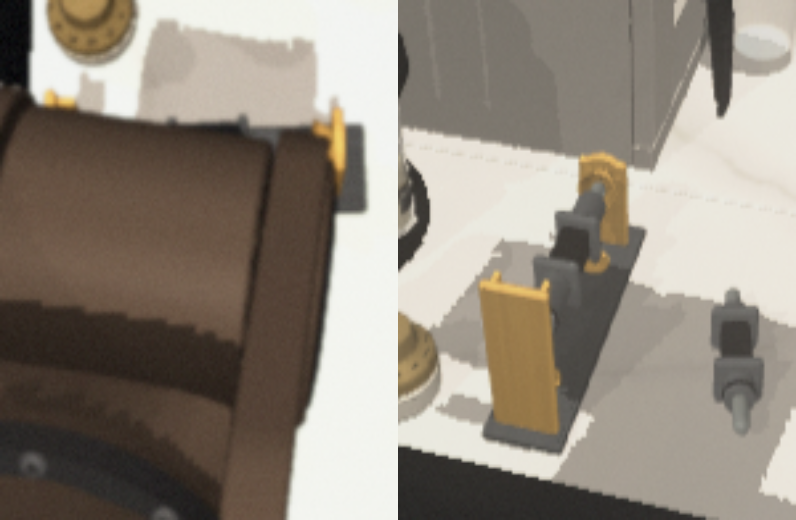

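The right half shows the spindle resting between cup (600,190) and slot (515,300), with the fixed pin in the cup. Its collar midpoint is y ≈ −6.5, which matches the holder's origin in the side view, and the short spindle is untouched.

```bash
python3 -c "
from cell import *
print(job_done())"
```

```text
the job is handed in; nothing more can be done
None
```

I handed the job in at about 12 s: the long spindle sits in the holder with its fixed pin in the cup, the gripper is clear, and the short spindle was not touched; the hand-in call returned no verdict.

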